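Put the mixed-up souvenirs back in their display trays

ROBOT

A 6-joint arm with a two-finger parallel gripper is mounted at the origin on the work surface. World frame = base frame: x ahead of the robot, y to its left, z up, the work surface at z = 0. Lengths are in m, angles in rad, forces in N, time in s.
With the tool pointing down it reaches from about 0.225 to 0.875 m from the base axis. Payload 3.4 kg.
Tool frame: the origin (TCP) lies at the very end of the fingers, on their centre line; the grasp point (between the pads) lies behind it (manip.grasp_offset is the z of the grasp point in the tool frame, in m); z points along the fingers, y is the line along which they close (so a half turn about z gives the same grasp; the last joint's range is limited). The gripper opens to 85 mm and grips with 20 to 120 N. Pads are 22 mm wide; open, the fingers measure 114 mm over their backs; the gripper's body (76 mm by 85 mm) begins 54 mm behind the grasp point. The pads swing forward as they close: fully open they stand 13 mm farther back than shut.
Start: joints at [-1.254, 0.276, 1.505, -0, 1.361, -0.121], TCP at [0.244, -0.521, 0.21] pointing down, gripper open.
Joint ranges: [-2.89, 2.89], [-0.75, 2.08], [0.22, 2.7], [-1.18, 4.32], [0.11, 2.71], [-2.7, 2.7]. Speed limits (rad/s): [2.57, 2.57, 3.14, 3.14, 3.14, 3.14].

INTERFACE

Orientations are given as a unit quaternion [w, x, y, z].
In Python, from rig import manip gives the robot as it stands.
- The arm moves only by the shell command python3 -m pendant 'ROWS' [FORCE]. ROWS is JSON, a list of rows, each an object of numbers: "dx", "dy", "dz": the shift along the tool's x, y, z in m; "rx", "ry", "rz": the turn, a rotation vector about the tool's x, y, z in degrees; "hand": the finger opening in m, from 0 to 0.0854. In form: [{"dx": .., "dy": .., "dz": .., "rx": .., "ry": .., "rz": .., "hand": ..}, ...]. A call has 1 to 12 rows; each row shifts and turns the commanded pose from where the row before left it, along the tool's axes as they then stand; what a row does not reach is not made up. A row lasts 1/12 s, in which the tool goes at most 41.7 mm and 7.16 degrees, less where a joint would pass 70% of its speed; a pose out of reach is approached as far as the arm can. A call is refused whole if a number of a shift passes 0.0417 or a number of a turn 7.16, either way. A call with a gripper value outside its range is refused whole. The fingers move at their own pace and stop on an object; FORCE is the grip in N (left out, the last holds). Time passes only in rows, so rows that do not move let the fingers close. It gives the time, the measured TCP pose, the force, the opening and the grip force at its end, in the units of the state.
- manip.get_state(): the state, without advancing time (a new reading comes with each control period).
- manip.get_image(name): name is "side" or "top" or "wrist"; returns a dict with "frame" (480x640x3 uint8, red, green, blue), "fx", "fy", "cx", "cy" (pixels), "position" and "attitude" of the camera in the world; the wrist camera has in their place "mount" (4x4, takes a point from camera to tool coordinates, whose origin is the TCP and whose axes are the flange's). Camera axes: x right, y up, looking along -z (the intrinsics and any distortion apply to the point x, -y, -z); pixel columns grow to the right and rows downward; lengths in m; the calibration is good to about 2 mm. A picture is of the moment at which its call begins: read the wrist's pose just before it. There is no depth.
- manip.sign_off(): hands the job in; it is judged then, once.
The state is a dict: "clock": time; "qpos": joint angles; "qd": joint speeds; "effort": joint torques, N m; "position": TCP position; "ee_rot": TCP orientation; "contact_force": force on the tool from outside, world axes, zero at the start; "moment": the same for the moment, N m; "width": finger opening in m; "gripper_force": force on a finger pad.
Only numpy, scipy, OpenCV 4.12 (cv2) and the standard library are available. Lean on these libraries where they do the work, as an engineer would, in place of code of your own. Each camera call takes 0.05 s, during which the arm holds its last target. There are 200 camera calls.

TASK

Customers have left five olive-wood souvenirs mixed up on the counter: two boats, two little figures with hats and a lidded trinket pot. Put each one back in the white tray whose ledge shows a sample of its kind, standing upright and flat on the tray floor, and let go of it. Leave the snow globe and the espresso cup where they are.

Things in the scene. Friction and masses are not known exactly. Their poses are not given: they have to be found in the camera images.
- boat_1: olive-wood toy fishing boat, upright. Origin: under the middle of the hull; x to the bow, z up. Hull 34 wide with flat parallel sides from x -30 to +30, 24 high, pointed bow to x 47; cabin 20x20 at x -16 up to z 41; thin mast at x 12 to z 54. 55 g. Grasp across the hull at the origin. In mm.
- boat_2: olive-wood toy fishing boat, upright. Origin: under the middle of the hull; x to the bow, z up. Hull 34 wide with flat parallel sides from x -30 to +30, 24 high, pointed bow to x 47; cabin 20x20 at x -16 up to z 41; thin mast at x 12 to z 54. 55 g. Grasp across the hull at the origin (same as boat_1). In mm.
- doll_1: an olive-wood turned figure (a little man with a brimmed hat), standing. Origin: centre of its underside, z up. Foot 36 diameter, 6 high; body a plain cylinder 32 diameter from z 8 to 46; ball head and hat (brim 32 diameter) above, 80 tall. About 45 g. In mm.
- doll_2: an olive-wood turned figure (a little man with a brimmed hat), standing. Origin: centre of its underside, z up. Foot 36 diameter, 6 high; body a plain cylinder 32 diameter from z 8 to 46; ball head and hat (brim 32 diameter) above, 80 tall. About 45 g (same as doll_1). In mm.
- pot: an olive-wood trinket pot, squat and round with a ball knob on its lid (lid is one piece with it). Origin: centre of its underside, z up. Plain cylinder 54 diameter from z 6 to 30, lid to z 36, knob 14 diameter to z 52. About 60 g. In mm.
- tray_boats: white open tray, fixed; the three differ only in the sample boat fixed on the ledge at the +x side. Origin: on the counter under the tray's centre; x to the ledge, y along its length. 120 (x) by 180 (y) outside, walls 5 thick, 18 high, inner floor 110 by 170 at z 5. Ledge x 60 to 102, 18 high; sample stands on it at x 81, y 0. In mm.
- tray_dolls: white open tray, fixed; the three differ only in the sample figure fixed on the ledge at the +x side. Origin: on the counter under the tray's centre; x to the ledge, y along its length. 120 (x) by 180 (y) outside, walls 5 thick, 18 high, inner floor 110 by 170 at z 5. Ledge x 60 to 102, 18 high; sample stands on it at x 81, y 0. In mm.
- tray_pots: white open tray, fixed; the three differ only in the sample pot fixed on the ledge at the +x side. Origin: on the counter under the tray's centre; x to the ledge, y along its length. 120 (x) by 180 (y) outside, walls 5 thick, 18 high, inner floor 110 by 170 at z 5. Ledge x 60 to 102, 18 high; sample stands on it at x 81, y 0. In mm.
- globe: bystander: a glass snow globe on a round black base 56 diameter, 68 tall, 250 g, loose on the counter. Origin: centre of its underside. Not to be disturbed. In mm.
- cup: bystander: a white ceramic espresso cup without handle, rim 60 diameter, 55 tall, 180 g, loose on the counter. Origin: centre of its underside. Not to be disturbed. In mm.
Mind the look-alikes: they are no part of the job. Leave any pink or red look-alike of the doll_2 alone.

How it is judged:
At the end, for the whole second after the job is handed in: Both boats, both figures and the pot each have their origin inside the tray with the sample of their kind (within 55 mm of its centre in tray x and 85 mm in tray y), sit on the tray floor (underside 2 to 9 mm above the counter, floor at 5), upright within 0.1 rad, and at rest (slower than 0.02 m/s) (x of boat_1 in the frame of tray_boats between -0.055 and 0.055 m and y of boat_1 in the frame of tray_boats between -0.085 and 0.085 m and z of boat_1 in the frame of tray_boats between 0.002 and 0.009 m and angle between each of boat_1, boat_2, doll_1, doll_2, pot's own z axis and vertical below 0.1 rad and linear speed of each of boat_1, boat_2, doll_1, doll_2, pot below 0.02 m/s and x of boat_2 in the frame of tray_boats between -0.055 and 0.055 m and y of boat_2 in the frame of tray_boats between -0.085 and 0.085 m and z of boat_2 in the frame of tray_boats between 0.002 and 0.009 m and x of doll_1 in the frame of tray_dolls between -0.055 and 0.055 m and y of doll_1 in the frame of tray_dolls between -0.085 and 0.085 m and z of doll_1 in the frame of tray_dolls between 0.002 and 0.009 m and x of doll_2 in the frame of tray_dolls between -0.055 and 0.055 m and y of doll_2 in the frame of tray_dolls between -0.085 and 0.085 m and z of doll_2 in the frame of tray_dolls between 0.002 and 0.009 m and x of pot in the frame of tray_pots between -0.055 and 0.055 m and y of pot in the frame of tray_pots between -0.085 and 0.085 m and z of pot in the frame of tray_pots between 0.002 and 0.009 m); the robot touches nothing.
It fails at once if the snow globe is shifted by more than 20 mm or tipped by more than 0.3 rad (distance of globe from where it was at the start of the episode above 0.02 m or angle between globe's own z axis and vertical above 0.3 rad).
It fails at once if the espresso cup is shifted by more than 20 mm or tipped by more than 0.3 rad (distance of cup from where it was at the start of the episode above 0.02 m or angle between cup's own z axis and vertical above 0.3 rad).
It also fails if it takes over 128 s, if anything falls off the work surface, if the arm or the gripper's body presses on something with over 40 N, if the wrist force passes 120 N, or if a joint passes its speed limit or range.

## Working session

There is one attempt and no reset: what is moved stays moved. The work goes in short steps, Python scripts to look and compute and a shell command to move; the robot and the scene stay as the last step left them, time stands still between calls to the robot, and variables do not carry over. Pictures are saved under pics/ and viewed, at most 14 in all, crops included, and the job is handed in when it is done.

```bash
mkdir -p pics
python3 - <<'E'
from rig import manip
import cv2,pickle
s=manip.get_state();print(s, manip.grasp_offset)
for n in("top","side"):
    d=manip.get_image(n);cv2.imwrite(f"pics/{n}0.png",d["frame"][:,:,::-1])
    pickle.dump(d,open(f"{n}0.pkl","wb"))
    print({k:v for k,v in d.items() if k!="frame"})
E
```

```text
{'clock': 0.0, 'qpos': array([-1.25400026e+00,  2.76593890e-01,  1.50613208e+00,  4.39096520e-06,
        1.36067510e+00, -1.20992561e-01]), 'qd': array([ 1.38531116e-05,  7.47243601e-05, -1.83935123e-03,  8.28794069e-04,
       -1.63642712e-04, -6.13256534e-04]), 'effort': array([-2.62593458e-03, -4.16789138e+01, -2.45811832e+01, -5.45319799e-04,
        1.10081464e-02, -7.36505683e-07]), 'position': array([ 0.24358966, -0.52023847,  0.20894078]), 'ee_rot': array([-9.00091205e-04,  9.76137847e-01,  2.17149915e-01, -8.62460179e-05]), 'contact_force': array([-0.45937561, -0.48620165,  0.54159158]), 'moment': array([-0.00442255, -0.02505783, -0.03565139]), 'gripper_force': 0.0, 'width': 0.08552512710977173} -0.0187
{'fx': 468.11247067531167, 'fy': 468.11247067531167, 'cx': 327.75445528686646, 'cy': 229.29269184319062, 'position': array([ 0.44831629, -0.00947154,  0.84319384]), 'attitude': array([ 0.71645515,  0.03100067, -0.01858389, -0.69669621])}
{'fx': 584.1757304406441, 'fy': 584.1757304406441, 'cx': 315.69323944549967, 'cy': 233.51557356701028, 'position': array([0.01248634, 0.90773779, 0.82780817]), 'attitude': array([-0.23502151, -0.1134784 ,  0.4363997 ,  0.86107075])}
```

View pics/top0.png

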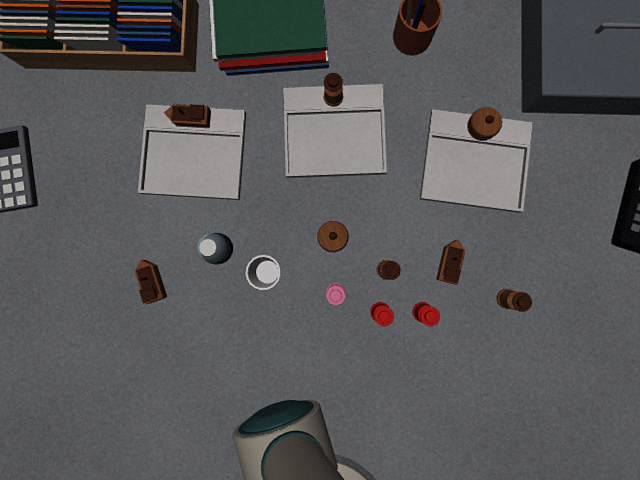

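View pics/side0.png

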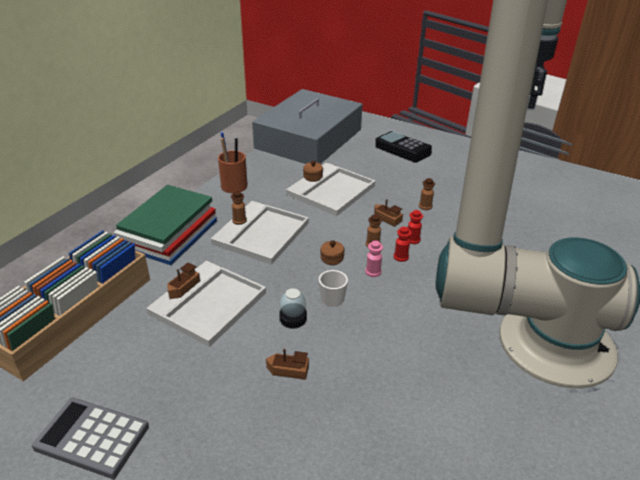

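The top view shows the trays: boats at (193,150), dolls (335,130), pots (478,160). The souvenirs are boats at (150,283) and (451,262), the pot at (333,236), and dolls at (389,270) and (515,300). The pink and red look-alikes are at (336,294), (382,314) and (427,314), the globe at (213,248) and the cup at (263,272).

Run:
```python
import cv2
f=cv2.imread("pics/top0.png")
cv2.imwrite("pics/c1.png",cv2.resize(f[215:335,310:550],None,fx=3.33,fy=3.33,interpolation=cv2.INTER_CUBIC))
cv2.imwrite("pics/c2.png",cv2.resize(f[220:320,125:355],None,fx=3.33,fy=3.33,interpolation=cv2.INTER_CUBIC))
```

```text
(no output)
```

View pics/c1.png

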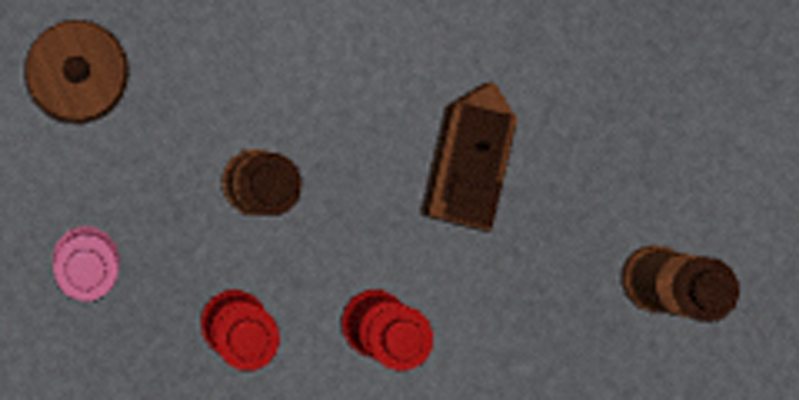

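View pics/c2.png

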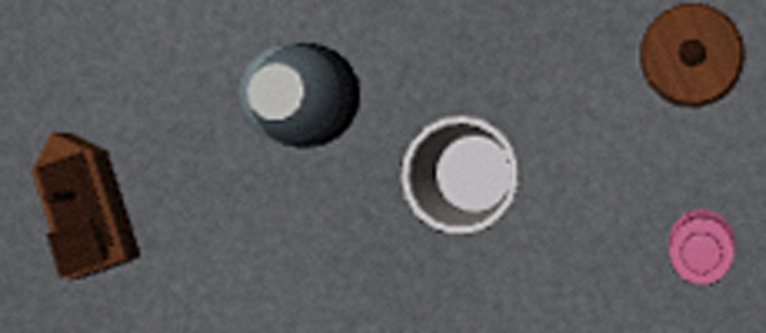

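```bash
cat > h.py <<'E'
import numpy as np,pickle
from scipy.spatial.transform import Rotation as R
def ray(u,v,z,d=None):
    d=d or pickle.load(open("top0.pkl","rb"))
    q=d["attitude"];M=R.from_quat([q[1],q[2],q[3],q[0]]).as_matrix()
    r=M@np.array([(u-d["cx"])/d["fx"],-(v-d["cy"])/d["fy"],-1]);p=d["position"]
    return np.round((p+r*(z-p[2])/r[2]),4)
E
python3 - <<'E'
from h import *
c1=lambda u,v,z:ray(310+u/3.333,215+v/3.333,z)
c2=lambda u,v,z:ray(125+u/3.333,220+v/3.333,z)
for n,p in dict(dollA_foot=c1(255,183,.006),dollA_crown=c1(273,182,.080),dollA_brim=c1(271,183,.066),
 dollB_foot=c1(655,279,.006),dollB_crown=c1(714,289,.08),dollB_brim=c1(706,289,.066),
 boatR=c1(477,167,.024),bRs=c1(466,223,.024),bRb=c1(488,110,.024),tip=c1(490,83,.024),mast=c1(483,146,.054),
 boatL=c2(77,215,.024),bLs=c2(92,270,.024),bLb=c2(62,161,.024),tipL=c2(60,133,.024),mastL=c2(62,195,.054),
 pot=c1(77,71,.03),knob=c1(77,69,.052),pink=c1(85,268,.08),red1=c1(247,340,.08),red2=c1(404,340,.08),globe=c2(275,92,.068),cup=c2(460,174,.055),
 tb1=ray(139,197,.018),tb2=ray(239,198,.018),tb3=ray(244,110,.018),tb4=ray(147,105,.018),
 td1=ray(286,177,.018),td2=ray(386,174,.018),td3=ray(383,85,.018),td4=ray(283,88,.018),
 tp1=ray(422,200,.018),tp2=ray(523,210,.018),tp3=ray(532,123,.018),tp4=ray(432,110,.018)).items(): print(n,p)
E
```

```text
dollA_foot [ 0.4374 -0.1005  0.006 ]
dollA_crown [ 0.4391 -0.1011  0.08  ]
dollA_brim [ 0.4384 -0.1018  0.066 ]
dollB_foot [ 0.3929 -0.3126  0.006 ]
dollB_crown [ 0.3938 -0.3141  0.08  ]
dollB_brim [ 0.3927 -0.3157  0.066 ]
boatR [ 0.4493 -0.2138  0.024 ]
bRs [ 0.4201 -0.2084  0.024 ]
bRb [ 0.4791 -0.2192  0.024 ]
tip [ 0.4933 -0.2201  0.024 ]
mast [ 0.4599 -0.2092  0.054 ]
boatL [0.4002 0.3175 0.024 ]
bLs [0.3718 0.308  0.024 ]
bLb [0.4282 0.327  0.024 ]
tipL [0.4428 0.3289 0.024 ]
mastL [0.4118 0.3137 0.054 ]
pot [ 0.4933 -0.004   0.03  ]
knob [ 0.4931 -0.0041  0.052 ]
pink [ 0.3949 -0.0109  0.08  ]
red1 [ 0.3627 -0.0901  0.08  ]
red2 [ 0.365  -0.1656  0.08  ]
globe [0.4666 0.204  0.068 ]
cup [0.4282 0.1119 0.055 ]
tb1 [0.5547 0.3449 0.018 ]
tb2 [0.5576 0.1655 0.018 ]
tb3 [0.7177 0.1632 0.018 ]
tb4 [0.7229 0.3399 0.018 ]
td1 [0.5975 0.083  0.018 ]
td2 [ 0.6075 -0.0949  0.018 ]
td3 [ 0.7695 -0.0863  0.018 ]
td4 [0.76   0.0941 0.018 ]
tp1 [ 0.5626 -0.1594  0.018 ]
tp2 [ 0.5495 -0.3368  0.018 ]
tp3 [ 0.706  -0.3528  0.018 ]
tp4 [ 0.7255 -0.1749  0.018 ]
```

```bash
python3 -m pendant '[{"rz":6.27,"hand":0.066},{"rz":6.27},{"rz":6.27},{"rz":6.27},{"dx":0.0213,"dy":-0.0295},{"dx":0.0213,"dy":-0.0295},{"dx":0.0213,"dy":-0.0295},{"dx":0.0213,"dy":-0.0295},{"dx":0.0213,"dy":-0.0295},{"dx":0.0213,"dy":-0.0295},{"dx":0.0213,"dy":-0.0295},{"dz":0.03}]' 40
python3 - <<'E'
from rig import manip
import cv2,pickle
s=manip.get_state();d=manip.get_image("wrist");pickle.dump((s,d),open("w1.pkl","wb"))
cv2.imwrite("pics/w1.png",d["frame"][:,:,::-1]);print(s["position"],s["ee_rot"],d["mount"])
E
```

```text
[ 0.24361756 -0.52028178  0.20900353] [-8.33074791e-04  9.76137370e-01  2.17152330e-01 -8.45095144e-05] [[ 1.08589350e-03  9.54164938e-01  2.99279286e-01  7.55971129e-02]
 [ 9.99999398e-01 -1.08342682e-03 -1.74168306e-04  4.53767814e-04]
 [ 1.58061914e-04  2.99279295e-01 -9.54165540e-01 -1.65020237e-01]
 [ 0.00000000e+00  0.00000000e+00  0.00000000e+00  1.00000000e+00]]invalid input
```

View pics/w1.png

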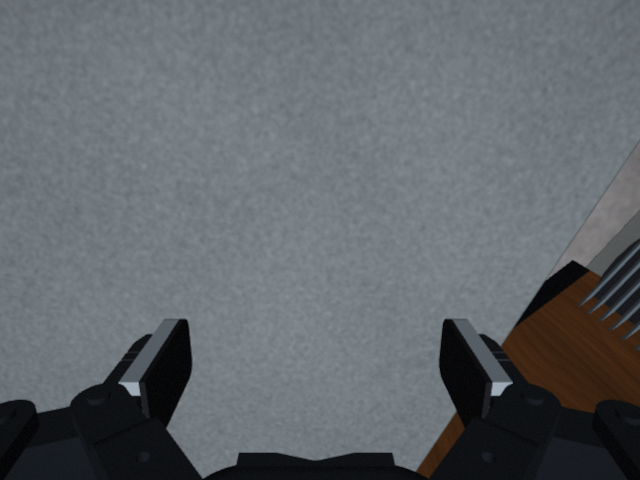

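The wrist view shows only the bare counter and the pads, at (165,380) and (470,380): the call was refused and nothing moved. I'll test which row form it accepts.

```bash
python3 -m pendant '[{"rz":6.27}]'; echo; python3 -m pendant '[{"dx":0,"dy":0,"dz":0,"rx":0,"ry":0,"rz":6.27,"hand":0.066}]' 40
```

```text
clock: 0.23
position: [0.2437, -0.5205, 0.2093]
ee_rot: [-0.0, 0.987, 0.163, -0.0]
contact_force: [0.7, 0.7, -0.6]
width: 0.0757
gripper_force: 0.0invalid input
```

```bash
python3 -m pendant '[{"rz":6.27,"hand":0.066}]' 2>&1; echo ---; python3 -m pendant '[{"dx":0,"dy":0,"dz":0,"rx":0,"ry":0,"rz":6.27,"hand":0.066},{"dx":0,"dy":0,"dz":0,"rx":0,"ry":0,"rz":6.27,"hand":0.066},{"dx":0,"dy":0,"dz":0,"rx":0,"ry":0,"rz":6.27,"hand":0.066},{"dx":0.0213,"dy":-0.0295,"dz":0,"rx":0,"ry":0,"rz":0,"hand":0.066},{"dx":0.0213,"dy":-0.0295,"dz":0,"rx":0,"ry":0,"rz":0,"hand":0.066},{"dx":0.0213,"dy":-0.0295,"dz":0,"rx":0,"ry":0,"rz":0,"hand":0.066},{"dx":0.0213,"dy":-0.0295,"dz":0,"rx":0,"ry":0,"rz":0,"hand":0.066},{"dx":0.0213,"dy":-0.0295,"dz":0,"rx":0,"ry":0,"rz":0,"hand":0.066},{"dx":0.0213,"dy":-0.0295,"dz":0,"rx":0,"ry":0,"rz":0,"hand":0.066},{"dx":0.0213,"dy":-0.0295,"dz":0,"rx":0,"ry":0,"rz":0,"hand":0.066},{"dx":0,"dy":0,"dz":0.02,"rx":0,"ry":0,"rz":0,"hand":0.066},{"dx":0,"dy":0,"dz":0,"rx":0,"ry":0,"rz":0,"hand":0.066}]' 2>&1
python3 - <<'E'
from rig import manip
import cv2,pickle
s=manip.get_state();d=manip.get_image("wrist");pickle.dump((s,d),open("w2.pkl","wb"))
cv2.imwrite("pics/w2.png",d["frame"][:,:,::-1]);print(s["position"],s["ee_rot"],d["fx"],d["cx"],d["cy"])
E
```

```text
invalid input
---
clock: 1.23
position: [0.3923, -0.311, 0.1874]
ee_rot: [-0.002, 1.0, 0.002, -0.002]
contact_force: [-0.0, 0.2, 0.3]
width: 0.0661
gripper_force: 0.0
[ 0.39233867 -0.31102013  0.18737428] [-0.00191121  0.99999454  0.00197698 -0.00183346] 428.9275070430591 315.1395337853305 242.05067464967385
```

View pics/w2.png

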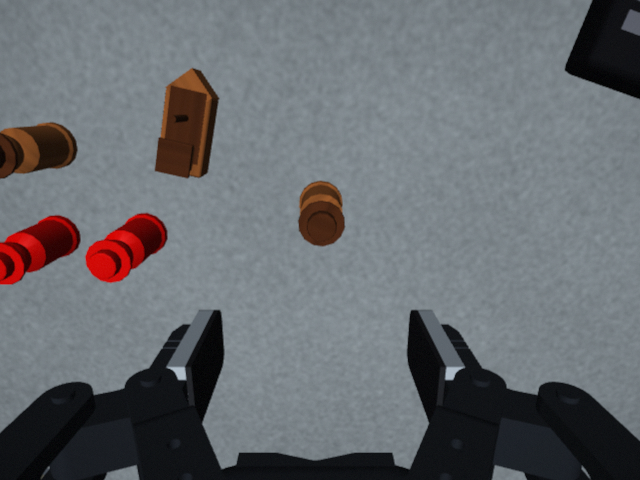

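All row keys are needed. In the wrist view the doll's crown is at (322,223) and its foot at about (320,200); boat R's deck centre is near (187,133), with the mast foot at (186,119).

```bash
cat >> h.py <<'E'
def wray(u,v,z,f):
    s,d=pickle.load(open(f,"rb"));q=s["ee_rot"];M=R.from_quat([q[1],q[2],q[3],q[0]]).as_matrix()
    m=d["mount"];p=s["position"]+M@m[:3,3]
    r=M@m[:3,:3]@np.array([(u-d["cx"])/d["fx"],-(v-d["cy"])/d["fy"],-1])
    return np.round(p+r*(z-p[2])/r[2],4)
E
python3 - <<'E'
from h import *
w=lambda u,v,z:wray(u,v,z,"w2.pkl")
print("crown",w(322,223,.08),"brim",w(321.5,222,.066),"foot",w(320,201,.004),"boat",w(187,133,.024),"mastfoot",w(186,119,.024),"masttop",w(176,118,.054))
print("bowcorners",w(168,85,.024),w(217,98,.024),"stern",w(157,173,.024),w(205,178,.024),'red crown',w(103,263,.08))
E
```

```text
crown [ 0.3955 -0.3159  0.08  ] brim [ 0.3924 -0.3158  0.066 ] foot [ 0.3938 -0.3152  0.004 ] boat [ 0.449  -0.2157  0.024 ] mastfoot [ 0.459  -0.2158  0.024 ] masttop [ 0.4605 -0.218   0.054 ]
bowcorners [ 0.4825 -0.2048  0.024 ] [ 0.4738 -0.2396  0.024 ] stern [ 0.4192 -0.1902  0.024 ] [ 0.4156 -0.2266  0.024 ] red crown [ 0.3666 -0.1678  0.08  ]
```

```bash
python3 -m pendant '[{"dx":0.001,"dy":0.0045,"dz":0.034,"rx":0,"ry":0,"rz":0,"hand":0.066},{"dx":0,"dy":0,"dz":0.035,"rx":0,"ry":0,"rz":0,"hand":0.066},{"dx":0,"dy":0,"dz":0.035,"rx":0,"ry":0,"rz":0,"hand":0.066},{"dx":0,"dy":0,"dz":0.035,"rx":0,"ry":0,"rz":0,"hand":0.066},{"dx":0,"dy":0,"dz":0.035,"rx":0,"ry":0,"rz":0,"hand":0.066},{"dx":0,"dy":0,"dz":0,"rx":0,"ry":0,"rz":0,"hand":0.066},{"dx":0,"dy":0,"dz":0,"rx":0,"ry":0,"rz":0,"hand":0.02},{"dx":0,"dy":0,"dz":0,"rx":0,"ry":0,"rz":0,"hand":0.02},{"dx":0,"dy":0,"dz":0,"rx":0,"ry":0,"rz":0,"hand":0.02},{"dx":0,"dy":0,"dz":0,"rx":0,"ry":0,"rz":0,"hand":0.02},{"dx":0,"dy":0,"dz":0,"rx":0,"ry":0,"rz":0,"hand":0.02},{"dx":0,"dy":0,"dz":0,"rx":0,"ry":0,"rz":0,"hand":0.02}]' 40 2>&1
```

```text
clock: 2.28
position: [0.3952, -0.3205, 0.0182]
ee_rot: [0.002, 1.0, 0.0, 0.002]
contact_force: [-0.2, 0.3, 7.3]
width: 0.03
gripper_force: 39.5
```

```bash
python3 -m pendant '[{"dx":0,"dy":0,"dz":-0.02,"rx":0,"ry":0,"rz":0,"hand":0.02},{"dx":0,"dy":0,"dz":-0.02,"rx":0,"ry":0,"rz":0,"hand":0.02},{"dx":0,"dy":0,"dz":0,"rx":0,"ry":0,"rz":0,"hand":0.02},{"dx":0,"dy":0,"dz":0,"rx":0,"ry":0,"rz":0,"hand":0.02}]' 40 2>&1
python3 - <<'E'
from rig import manip
import cv2,pickle
d=manip.get_image("wrist");a=cv2.resize(d["frame"],None,fx=.62,fy=.62)
d=manip.get_image("side");b=cv2.resize(d["frame"][100:300,300:500],(400,298))
b=cv2.resize(d["frame"][120:270,300:500],(397,298))
cv2.imwrite("pics/m1.png",cv2.hconcat([a,cv2.resize(b,(400,a.shape[0]))])[:,:,::-1])
E
```

```text
clock: 2.62
position: [0.3948, -0.3198, 0.0575]
ee_rot: [0.002, 1.0, 0.0, 0.001]
contact_force: [-0.3, -0.4, -1.6]
width: 0.0304
gripper_force: 39.6
```

View pics/m1.png

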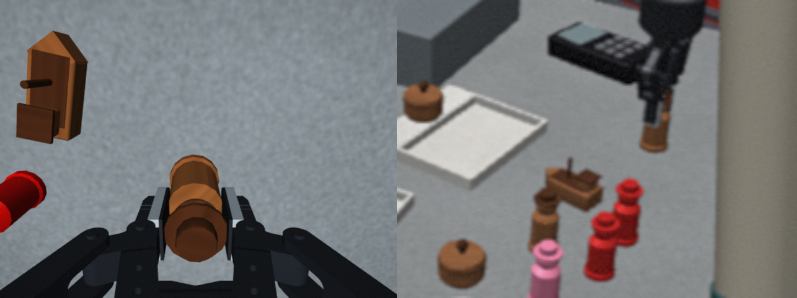

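The doll is lifted upright between the pads. The side view shows it at right and the other figures untouched.

```bash
python3 -m pendant '[{"dx":0,"dy":0,"dz":-0.031,"rx":0,"ry":0,"rz":0,"hand":0.02},{"dx":0,"dy":0,"dz":-0.031,"rx":0,"ry":0,"rz":0,"hand":0.02},{"dx":0.0259,"dy":-0.0277,"dz":0,"rx":0,"ry":0,"rz":0,"hand":0.02},{"dx":0.0259,"dy":-0.0277,"dz":0,"rx":0,"ry":0,"rz":0,"hand":0.02},{"dx":0.0259,"dy":-0.0277,"dz":0,"rx":0,"ry":0,"rz":0,"hand":0.02},{"dx":0.0259,"dy":-0.0277,"dz":0,"rx":0,"ry":0,"rz":0,"hand":0.02},{"dx":0.0259,"dy":-0.0277,"dz":0,"rx":0,"ry":0,"rz":0,"hand":0.02},{"dx":0.0259,"dy":-0.0277,"dz":0,"rx":0,"ry":0,"rz":0,"hand":0.02},{"dx":0.0259,"dy":-0.0277,"dz":0,"rx":0,"ry":0,"rz":0,"hand":0.02},{"dx":0.0259,"dy":-0.0277,"dz":0,"rx":0,"ry":0,"rz":0,"hand":0.02},{"dx":0.0259,"dy":-0.0277,"dz":0,"rx":0,"ry":0,"rz":0,"hand":0.02},{"dx":0.0259,"dy":-0.0277,"dz":0,"rx":0,"ry":0,"rz":0,"hand":0.02}]' 2>&1
python3 -m pendant '[{"dx":0,"dy":0,"dz":0,"rx":0,"ry":0,"rz":0,"hand":0.02},{"dx":0,"dy":0,"dz":0,"rx":0,"ry":0,"rz":0,"hand":0.02},{"dx":0,"dy":0,"dz":0,"rx":0,"ry":0,"rz":0,"hand":0.02},{"dx":0,"dy":0,"dz":0,"rx":0,"ry":0,"rz":0,"hand":0.02}]' 2>&1
```

```text
clock: 3.72
position: [0.653, -0.04, 0.1162]
ee_rot: [-0.0, 1.0, 0.0, -0.001]
contact_force: [0.4, -0.6, -0.0]
width: 0.0302
gripper_force: 39.8
clock: 4.05
position: [0.6515, -0.0425, 0.1169]
ee_rot: [0.0, 1.0, -0.0, -0.001]
contact_force: [-0.5, 0.5, 0.2]
width: 0.0301
gripper_force: 39.8
```

```bash
python3 -m pendant '[{"dx":0,"dy":0,"dz":0.025,"rx":0,"ry":0,"rz":0,"hand":0.02},{"dx":0,"dy":0,"dz":0.025,"rx":0,"ry":0,"rz":0,"hand":0.02},{"dx":0,"dy":0,"dz":0.025,"rx":0,"ry":0,"rz":0,"hand":0.02},{"dx":0,"dy":0,"dz":0.012,"rx":0,"ry":0,"rz":0,"hand":0.02},{"dx":0,"dy":0,"dz":0.004,"rx":0,"ry":0,"rz":0,"hand":0.02},{"dx":0,"dy":0,"dz":0,"rx":0,"ry":0,"rz":0,"hand":0.02},{"dx":0,"dy":0,"dz":0,"rx":0,"ry":0,"rz":0,"hand":0.02},{"dx":0,"dy":0,"dz":0,"rx":0,"ry":0,"rz":0,"hand":0.02}]' 2>&1
```

```text
clock: 4.72
position: [0.6541, -0.0423, 0.0285]
ee_rot: [0.0, 1.0, -0.0, 0.002]
contact_force: [-0.2, 0.2, -0.8]
width: 0.0303
gripper_force: 39.8
```

```bash
python3 -m pendant '[{"dx":0,"dy":0,"dz":0.002,"rx":0,"ry":0,"rz":0,"hand":0.02},{"dx":0,"dy":0,"dz":0.002,"rx":0,"ry":0,"rz":0,"hand":0.02},{"dx":0,"dy":0,"dz":0,"rx":0,"ry":0,"rz":0,"hand":0.02},{"dx":0,"dy":0,"dz":0,"rx":0,"ry":0,"rz":0,"hand":0.02}]' 2>&1
python3 -m pendant '[{"dx":0,"dy":0,"dz":0,"rx":0,"ry":0,"rz":0,"hand":0.038},{"dx":0,"dy":0,"dz":0,"rx":0,"ry":0,"rz":0,"hand":0.055},{"dx":0,"dy":0,"dz":0,"rx":0,"ry":0,"rz":0,"hand":0.055},{"dx":0,"dy":0,"dz":-0.03,"rx":0,"ry":0,"rz":0,"hand":0.055},{"dx":0,"dy":0,"dz":-0.03,"rx":0,"ry":0,"rz":0,"hand":0.055},{"dx":0,"dy":0,"dz":-0.03,"rx":0,"ry":0,"rz":0,"hand":0.055},{"dx":0,"dy":0,"dz":-0.03,"rx":0,"ry":0,"rz":0,"hand":0.066},{"dx":0,"dy":0,"dz":0,"rx":0,"ry":0,"rz":0,"hand":0.066},{"dx":0,"dy":0,"dz":0,"rx":0,"ry":0,"rz":0,"hand":0.066}]' 2>&1
python3 - <<'E'
from rig import manip
import cv2,pickle
s=manip.get_state();d=manip.get_image("wrist");pickle.dump((s,d),open("w3.pkl","wb"));a=cv2.resize(d["frame"],None,fx=.62,fy=.62)
d=manip.get_image("side");b=d["frame"][130:355,140:440]
cv2.imwrite("pics/m2.png",cv2.hconcat([a,cv2.resize(b,(400,a.shape[0]))])[:,:,::-1])
E
```

```text
clock: 5.05
position: [0.6534, -0.0418, 0.0234]
ee_rot: [0.0, 1.0, 0.0, 0.001]
contact_force: [-0.1, 0.1, 0.6]
width: 0.0303
gripper_force: 39.8
clock: 5.8
position: [0.6542, -0.042, 0.1452]
ee_rot: [0.0, 1.0, 0.0, 0.002]
contact_force: [-0.3, 0.5, -0.5]
width: 0.0661
gripper_force: 0.0
```

View pics/m2.png

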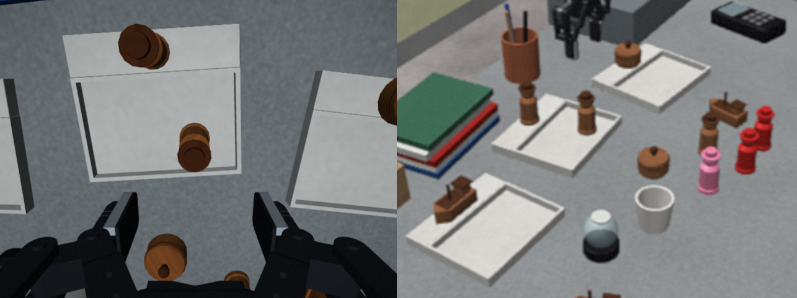

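Doll B stands in the dolls tray, to the right of and behind the sample; everything else is undisturbed. Next is doll A.

```bash
python3 -m pendant '[{"dx":-0.036,"dy":0.0098,"dz":0,"rx":0,"ry":0,"rz":0,"hand":0.066},{"dx":-0.036,"dy":0.0098,"dz":0,"rx":0,"ry":0,"rz":0,"hand":0.066},{"dx":-0.036,"dy":0.0098,"dz":0,"rx":0,"ry":0,"rz":0,"hand":0.066},{"dx":-0.036,"dy":0.0098,"dz":0,"rx":0,"ry":0,"rz":0,"hand":0.066},{"dx":-0.036,"dy":0.0098,"dz":0,"rx":0,"ry":0,"rz":0,"hand":0.066},{"dx":-0.036,"dy":0.0098,"dz":0,"rx":0,"ry":0,"rz":0,"hand":0.066},{"dx":0,"dy":0,"dz":0,"rx":0,"ry":0,"rz":0,"hand":0.066},{"dx":0,"dy":0,"dz":0,"rx":0,"ry":0,"rz":0,"hand":0.066},{"dx":0,"dy":0,"dz":0,"rx":0,"ry":0,"rz":0,"hand":0.066}]' 2>&1
python3 - <<'E'
from rig import manip
import cv2,pickle
s=manip.get_state();d=manip.get_image("wrist");pickle.dump((s,d),open("w4.pkl","wb"))
cv2.imwrite("pics/w4.png",d["frame"][:,:,::-1])
E
```

```text
clock: 6.65
position: [0.4368, -0.1006, 0.1421]
ee_rot: [-0.0, 1.0, -0.0, -0.0]
contact_force: [-0.6, -0.6, -0.7]
width: 0.0665
gripper_force: 0.0
```

View pics/w4.png

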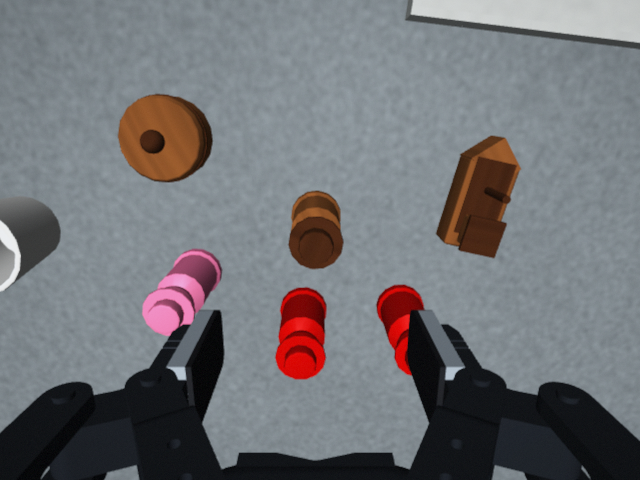

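Doll A's crown is at (317,242) and its foot at (316,207), centred under the gripper. The reds at (302,330) and (400,320) are clear of the fingers' descent.

```bash
python3 -m pendant '[{"dx":0.0008,"dy":0.0004,"dz":0.031,"rx":0,"ry":0,"rz":0,"hand":0.066},{"dx":0,"dy":0,"dz":0.031,"rx":0,"ry":0,"rz":0,"hand":0.066},{"dx":0,"dy":0,"dz":0.031,"rx":0,"ry":0,"rz":0,"hand":0.066},{"dx":0,"dy":0,"dz":0.03,"rx":0,"ry":0,"rz":0,"hand":0.066},{"dx":0,"dy":0,"dz":0,"rx":0,"ry":0,"rz":0,"hand":0.066},{"dx":0,"dy":0,"dz":0,"rx":0,"ry":0,"rz":0,"hand":0.066},{"dx":0,"dy":0,"dz":0,"rx":0,"ry":0,"rz":0,"hand":0.02},{"dx":0,"dy":0,"dz":0,"rx":0,"ry":0,"rz":0,"hand":0.02},{"dx":0,"dy":0,"dz":0,"rx":0,"ry":0,"rz":0,"hand":0.02},{"dx":0,"dy":0,"dz":0,"rx":0,"ry":0,"rz":0,"hand":0.02},{"dx":0,"dy":0,"dz":0,"rx":0,"ry":0,"rz":0,"hand":0.02},{"dx":0,"dy":0,"dz":0,"rx":0,"ry":0,"rz":0,"hand":0.02}]' 40 2>&1
```

```text
clock: 7.7
position: [0.4394, -0.1015, 0.0215]
ee_rot: [0.001, 1.0, -0.0, 0.002]
contact_force: [-0.1, 0.3, 6.5]
width: 0.0298
gripper_force: 39.2
```

```bash
python3 -m pendant '[{"dx":0,"dy":0,"dz":-0.034,"rx":0,"ry":0,"rz":0,"hand":0.02},{"dx":0,"dy":0,"dz":-0.034,"rx":0,"ry":0,"rz":0,"hand":0.02},{"dx":0,"dy":0,"dz":-0.034,"rx":0,"ry":0,"rz":0,"hand":0.02},{"dx":0.0301,"dy":-0.0198,"dz":0,"rx":0,"ry":0,"rz":0,"hand":0.02},{"dx":0.0301,"dy":-0.0198,"dz":0,"rx":0,"ry":0,"rz":0,"hand":0.02},{"dx":0.0301,"dy":-0.0198,"dz":0,"rx":0,"ry":0,"rz":0,"hand":0.02},{"dx":0.0301,"dy":-0.0198,"dz":0,"rx":0,"ry":0,"rz":0,"hand":0.02},{"dx":0.0301,"dy":-0.0198,"dz":0,"rx":0,"ry":0,"rz":0,"hand":0.02},{"dx":0.0301,"dy":-0.0198,"dz":0,"rx":0,"ry":0,"rz":0,"hand":0.02},{"dx":0.0301,"dy":-0.0198,"dz":0,"rx":0,"ry":0,"rz":0,"hand":0.02},{"dx":0,"dy":0,"dz":0,"rx":0,"ry":0,"rz":0,"hand":0.02},{"dx":0,"dy":0,"dz":0,"rx":0,"ry":0,"rz":0,"hand":0.02}]' 2>&1
python3 -m pendant '[{"dx":0,"dy":0,"dz":0,"rx":0,"ry":0,"rz":0,"hand":0.02},{"dx":0,"dy":0,"dz":0.028,"rx":0,"ry":0,"rz":0,"hand":0.02},{"dx":0,"dy":0,"dz":0.028,"rx":0,"ry":0,"rz":0,"hand":0.02},{"dx":0,"dy":0,"dz":0.028,"rx":0,"ry":0,"rz":0,"hand":0.02},{"dx":0,"dy":0,"dz":0.006,"rx":0,"ry":0,"rz":0,"hand":0.02},{"dx":0,"dy":0,"dz":0,"rx":0,"ry":0,"rz":0,"hand":0.02},{"dx":0,"dy":0,"dz":0,"rx":0,"ry":0,"rz":0,"hand":0.02},{"dx":0,"dy":0,"dz":0,"rx":0,"ry":0,"rz":0,"hand":0.02}]' 2>&1
```

```text
clock: 8.7
position: [0.6492, 0.0386, 0.1214]
ee_rot: [0.0, 1.0, 0.001, -0.0]
contact_force: [-0.6, -1.6, -0.9]
width: 0.0302
gripper_force: 39.7
clock: 9.37
position: [0.6497, 0.0371, 0.034]
ee_rot: [0.0, 1.0, -0.0, 0.002]
contact_force: [0.1, 0.1, 0.5]
width: 0.0301
gripper_force: 39.7
```

Lower 7 mm, check, then release and lift.

```bash
python3 -m pendant '[{"dx":0,"dy":0,"dz":0.003,"rx":0,"ry":0,"rz":0,"hand":0.02},{"dx":0,"dy":0,"dz":0.003,"rx":0,"ry":0,"rz":0,"hand":0.02},{"dx":0,"dy":0,"dz":0.001,"rx":0,"ry":0,"rz":0,"hand":0.02},{"dx":0,"dy":0,"dz":0,"rx":0,"ry":0,"rz":0,"hand":0.02},{"dx":0,"dy":0,"dz":0,"rx":0,"ry":0,"rz":0,"hand":0.02}]' 2>&1
```

```text
clock: 9.78
position: [0.6494, 0.0376, 0.0266]
ee_rot: [0.0, 1.0, 0.0, 0.001]
contact_force: [-0.6, 0.9, 5.5]
width: 0.0301
gripper_force: 40.1
```

```bash
python3 -m pendant '[{"dx":0,"dy":0,"dz":0,"rx":0,"ry":0,"rz":0,"hand":0.038},{"dx":0,"dy":0,"dz":0,"rx":0,"ry":0,"rz":0,"hand":0.055},{"dx":0,"dy":0,"dz":0,"rx":0,"ry":0,"rz":0,"hand":0.055},{"dx":0,"dy":0,"dz":-0.03,"rx":0,"ry":0,"rz":0,"hand":0.055},{"dx":0,"dy":0,"dz":-0.03,"rx":0,"ry":0,"rz":0,"hand":0.055},{"dx":0,"dy":0,"dz":-0.03,"rx":0,"ry":0,"rz":0,"hand":0.055},{"dx":0,"dy":0,"dz":-0.03,"rx":0,"ry":0,"rz":0,"hand":0.066},{"dx":-0.0313,"dy":0.0083,"dz":0,"rx":0,"ry":0,"rz":0,"hand":0.08},{"dx":-0.0313,"dy":0.0083,"dz":0,"rx":0,"ry":0,"rz":0,"hand":0.08},{"dx":-0.0313,"dy":0.0083,"dz":0,"rx":0,"ry":0,"rz":0,"hand":0.08},{"dx":-0.0313,"dy":0.0083,"dz":0,"rx":0,"ry":0,"rz":0,"hand":0.08},{"dx":-0.0313,"dy":0.0083,"dz":0,"rx":0,"ry":0,"rz":0,"hand":0.08}]' 2>&1
python3 -m pendant '[{"dx":0,"dy":0,"dz":0,"rx":0,"ry":0,"rz":0,"hand":0.08},{"dx":0,"dy":0,"dz":0,"rx":0,"ry":0,"rz":0,"hand":0.08},{"dx":0,"dy":0,"dz":0,"rx":0,"ry":0,"rz":0,"hand":0.08}]' 2>&1
python3 - <<'E'
from rig import manip
import cv2,pickle
s=manip.get_state();d=manip.get_image("wrist");pickle.dump((s,d),open("w5.pkl","wb"))
cv2.imwrite("pics/w5.png",d["frame"][:,:,::-1])
E
```

```text
clock: 10.78
position: [0.4901, -0.0041, 0.1446]
ee_rot: [0.0, 1.0, 0.0, -0.0]
contact_force: [0.4, 0.4, 0.6]
width: 0.0798
gripper_force: 0.0
clock: 11.03
position: [0.4929, -0.004, 0.1452]
ee_rot: [0.0, 1.0, -0.0, 0.001]
contact_force: [0.6, 0.3, 0.1]
width: 0.08
gripper_force: 0.0
```

View pics/w5.png

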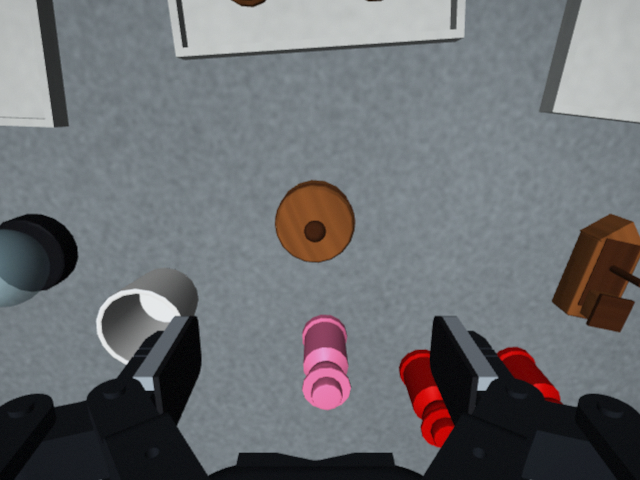

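The pot's knob is at (315,231) and its lid centre at (315,221), centred under the gripper. The cup at (145,320) is outside the finger sweep.

```bash
python3 -m pendant '[{"dx":0,"dy":0,"dz":0.036,"rx":0,"ry":0,"rz":0,"hand":0.08},{"dx":0,"dy":0,"dz":0.036,"rx":0,"ry":0,"rz":0,"hand":0.08},{"dx":0,"dy":0,"dz":0.036,"rx":0,"ry":0,"rz":0,"hand":0.08},{"dx":0,"dy":0,"dz":0.03,"rx":0,"ry":0,"rz":0,"hand":0.08},{"dx":0,"dy":0,"dz":0.007,"rx":0,"ry":0,"rz":0,"hand":0.08},{"dx":0,"dy":0,"dz":0,"rx":0,"ry":0,"rz":0,"hand":0.08},{"dx":0,"dy":0,"dz":0,"rx":0,"ry":0,"rz":0,"hand":0.08},{"dx":0,"dy":0,"dz":0,"rx":0,"ry":0,"rz":0,"hand":0.04},{"dx":0,"dy":0,"dz":0,"rx":0,"ry":0,"rz":0,"hand":0.04},{"dx":0,"dy":0,"dz":0,"rx":0,"ry":0,"rz":0,"hand":0.04},{"dx":0,"dy":0,"dz":0,"rx":0,"ry":0,"rz":0,"hand":0.04},{"dx":0,"dy":0,"dz":0,"rx":0,"ry":0,"rz":0,"hand":0.04}]' 40 2>&1
```

```text
clock: 12.08
position: [0.4938, -0.0041, 0.0022]
ee_rot: [0.0, 1.0, 0.0, 0.002]
contact_force: [-0.4, -0.2, 7.3]
width: 0.0506
gripper_force: 40.3
```

```bash
python3 -m pendant '[{"dx":0,"dy":0,"dz":-0.033,"rx":0,"ry":0,"rz":0,"hand":0.04},{"dx":0,"dy":0,"dz":-0.033,"rx":0,"ry":0,"rz":0,"hand":0.04},{"dx":0,"dy":0,"dz":-0.033,"rx":0,"ry":0,"rz":0,"hand":0.04},{"dx":0.0146,"dy":0.0312,"dz":0,"rx":0,"ry":0,"rz":0,"hand":0.04},{"dx":0.0146,"dy":0.0312,"dz":0,"rx":0,"ry":0,"rz":0,"hand":0.04},{"dx":0.0146,"dy":0.0312,"dz":0,"rx":0,"ry":0,"rz":0,"hand":0.04},{"dx":0.0146,"dy":0.0312,"dz":0,"rx":0,"ry":0,"rz":0,"hand":0.04},{"dx":0.0146,"dy":0.0312,"dz":0,"rx":0,"ry":0,"rz":0,"hand":0.04},{"dx":0.0146,"dy":0.0312,"dz":0,"rx":0,"ry":0,"rz":0,"hand":0.04},{"dx":0.0146,"dy":0.0312,"dz":0,"rx":0,"ry":0,"rz":0,"hand":0.04},{"dx":0.0146,"dy":0.0312,"dz":0,"rx":0,"ry":0,"rz":0,"hand":0.04},{"dx":0,"dy":0,"dz":0,"rx":0,"ry":0,"rz":0,"hand":0.04}]' 2>&1
python3 -m pendant '[{"dx":0,"dy":0,"dz":0,"rx":0,"ry":0,"rz":0,"hand":0.04},{"dx":0,"dy":0,"dz":0,"rx":0,"ry":0,"rz":0,"hand":0.04},{"dx":0,"dy":0,"dz":0.028,"rx":0,"ry":0,"rz":0,"hand":0.04},{"dx":0,"dy":0,"dz":0.028,"rx":0,"ry":0,"rz":0,"hand":0.04},{"dx":0,"dy":0,"dz":0.028,"rx":0,"ry":0,"rz":0,"hand":0.04},{"dx":0,"dy":0,"dz":0.006,"rx":0,"ry":0,"rz":0,"hand":0.04},{"dx":0,"dy":0,"dz":0,"rx":0,"ry":0,"rz":0,"hand":0.04},{"dx":0,"dy":0,"dz":0,"rx":0,"ry":0,"rz":0,"hand":0.04},{"dx":0,"dy":0,"dz":0,"rx":0,"ry":0,"rz":0,"hand":0.04}]' 2>&1
```

```text
clock: 13.08
position: [0.6123, -0.2609, 0.1001]
ee_rot: [0.003, 1.0, -0.002, 0.003]
contact_force: [0.9, -0.2, -0.0]
width: 0.0508
gripper_force: 42.1
clock: 13.83
position: [0.6092, -0.253, 0.0101]
ee_rot: [0.0, 1.0, 0.0, 0.001]
contact_force: [-0.4, -0.4, -0.3]
width: 0.0509
gripper_force: 45.6
```

```bash
python3 -m pendant '[{"dx":0,"dy":0,"dz":0.0025,"rx":0,"ry":0,"rz":0,"hand":0.04},{"dx":0,"dy":0,"dz":0,"rx":0,"ry":0,"rz":0,"hand":0.04},{"dx":0,"dy":0,"dz":0,"rx":0,"ry":0,"rz":0,"hand":0.04}]' 2>&1
python3 -m pendant '[{"dx":0,"dy":0,"dz":0,"rx":0,"ry":0,"rz":0,"hand":0.06},{"dx":0,"dy":0,"dz":0,"rx":0,"ry":0,"rz":0,"hand":0.072},{"dx":0,"dy":0,"dz":0,"rx":0,"ry":0,"rz":0,"hand":0.072},{"dx":0,"dy":0,"dz":-0.03,"rx":0,"ry":0,"rz":0,"hand":0.072},{"dx":0,"dy":0,"dz":-0.03,"rx":0,"ry":0,"rz":0,"hand":0.072},{"dx":0,"dy":0,"dz":-0.03,"rx":0,"ry":0,"rz":0,"hand":0.072},{"dx":0,"dy":0,"dz":-0.04,"rx":0,"ry":0,"rz":0,"hand":0.072},{"dx":-0.032,"dy":-0.0078,"dz":0,"rx":0,"ry":0,"rz":0,"hand":0.072},{"dx":-0.032,"dy":-0.0078,"dz":0,"rx":0,"ry":0,"rz":0,"hand":0.072},{"dx":-0.032,"dy":-0.0078,"dz":0,"rx":0,"ry":0,"rz":0,"hand":0.072},{"dx":-0.032,"dy":-0.0078,"dz":0,"rx":0,"ry":0,"rz":0,"hand":0.066},{"dx":-0.032,"dy":-0.0078,"dz":0,"rx":0,"ry":0,"rz":0,"hand":0.066}]' 2>&1
python3 -m pendant '[{"dx":0,"dy":0,"dz":0,"rx":0,"ry":0,"rz":5,"hand":0.066},{"dx":0,"dy":0,"dz":0,"rx":0,"ry":0,"rz":5,"hand":0.066},{"dx":0,"dy":0,"dz":0,"rx":0,"ry":0,"rz":0,"hand":0.066},{"dx":0,"dy":0,"dz":0,"rx":0,"ry":0,"rz":0,"hand":0.066},{"dx":0,"dy":0,"dz":0,"rx":0,"ry":0,"rz":0,"hand":0.066}]' 2>&1
python3 - <<'E'
from rig import manip
import cv2,pickle
s=manip.get_state();d=manip.get_image("wrist");pickle.dump((s,d),open("w6.pkl","wb"))
cv2.imwrite("pics/w6.png",d["frame"][:,:,::-1])
E
```

```text
clock: 14.08
position: [0.6091, -0.2535, 0.0069]
ee_rot: [0.0, 1.0, -0.0, 0.001]
contact_force: [1.1, 0.3, 0.5]
width: 0.0512
gripper_force: 45.7
clock: 15.08
position: [0.447, -0.214, 0.1363]
ee_rot: [0.0, 1.0, 0.0, 0.0]
contact_force: [-0.2, 0.3, 0.8]
width: 0.066
gripper_force: 0.0
clock: 15.5
position: [0.4489, -0.2147, 0.1364]
ee_rot: [0.0, 0.996, -0.086, 0.0]
contact_force: [0.4, 0.0, 0.6]
width: 0.0659
gripper_force: 0.0
```

View pics/w6.png

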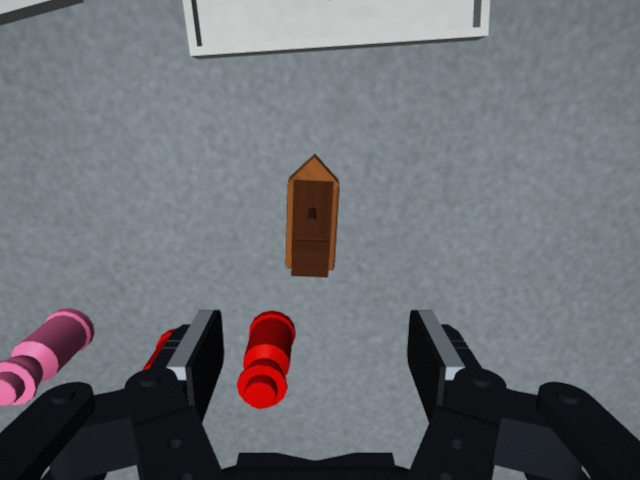

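Boat R is centred and aligned: bow at (315,155), stern at (311,272). The red figure at (268,360) is behind the grasp line.

```bash
python3 -m pendant '[{"dx":0,"dy":-0.0006,"dz":0.036,"rx":0,"ry":0,"rz":0,"hand":0.066},{"dx":0,"dy":0,"dz":0.036,"rx":0,"ry":0,"rz":0,"hand":0.066},{"dx":0,"dy":0,"dz":0.036,"rx":0,"ry":0,"rz":0,"hand":0.066},{"dx":0,"dy":0,"dz":0.022,"rx":0,"ry":0,"rz":0,"hand":0.066},{"dx":0,"dy":0,"dz":0.008,"rx":0,"ry":0,"rz":0,"hand":0.066},{"dx":0,"dy":0,"dz":0,"rx":0,"ry":0,"rz":0,"hand":0.066},{"dx":0,"dy":0,"dz":0,"rx":0,"ry":0,"rz":0,"hand":0.066},{"dx":0,"dy":0,"dz":0,"rx":0,"ry":0,"rz":0,"hand":0.02},{"dx":0,"dy":0,"dz":0,"rx":0,"ry":0,"rz":0,"hand":0.02},{"dx":0,"dy":0,"dz":0,"rx":0,"ry":0,"rz":0,"hand":0.02},{"dx":0,"dy":0,"dz":0,"rx":0,"ry":0,"rz":0,"hand":0.02},{"dx":0,"dy":0,"dz":0,"rx":0,"ry":0,"rz":0,"hand":0.02}]' 40 2>&1
```

```text
clock: 16.55
position: [0.4499, -0.2146, 0.0001]
ee_rot: [0.001, 0.996, -0.087, 0.002]
contact_force: [-0.8, -0.4, 6.7]
width: 0.0315
gripper_force: 39.1
```

```bash
python3 -m pendant '[{"dx":0,"dy":0,"dz":-0.035,"rx":0,"ry":0,"rz":0,"hand":0.02},{"dx":0,"dy":0,"dz":-0.035,"rx":0,"ry":0,"rz":0,"hand":0.02},{"dx":0,"dy":0,"dz":-0.035,"rx":0,"ry":0,"rz":0,"hand":0.02},{"dx":0,"dy":0,"dz":0,"rx":0,"ry":0,"rz":-5,"hand":0.02},{"dx":0,"dy":0,"dz":0,"rx":0,"ry":0,"rz":-5,"hand":0.02},{"dx":0,"dy":0,"dz":0,"rx":0,"ry":0,"rz":0,"hand":0.02}]' 2>&1
python3 -m pendant '[{"dx":0.0132,"dy":-0.0357,"dz":0,"rx":0,"ry":0,"rz":0,"hand":0.02},{"dx":0.0132,"dy":-0.0357,"dz":0,"rx":0,"ry":0,"rz":0,"hand":0.02},{"dx":0.0132,"dy":-0.0357,"dz":0,"rx":0,"ry":0,"rz":0,"hand":0.02},{"dx":0.0132,"dy":-0.0357,"dz":0,"rx":0,"ry":0,"rz":0,"hand":0.02},{"dx":0.0132,"dy":-0.0357,"dz":0,"rx":0,"ry":0,"rz":0,"hand":0.02},{"dx":0.0132,"dy":-0.0357,"dz":0,"rx":0,"ry":0,"rz":0,"hand":0.02},{"dx":0.0132,"dy":-0.0357,"dz":0,"rx":0,"ry":0,"rz":0,"hand":0.02},{"dx":0.0132,"dy":-0.0357,"dz":0,"rx":0,"ry":0,"rz":0,"hand":0.02},{"dx":0.0132,"dy":-0.0357,"dz":0,"rx":0,"ry":0,"rz":0,"hand":0.02},{"dx":0.0132,"dy":-0.0357,"dz":0,"rx":0,"ry":0,"rz":0,"hand":0.02},{"dx":0.0132,"dy":-0.0357,"dz":0,"rx":0,"ry":0,"rz":0,"hand":0.02},{"dx":0.0132,"dy":-0.0357,"dz":0,"rx":0,"ry":0,"rz":0,"hand":0.02}]' 2>&1
python3 -m pendant '[{"dx":0,"dy":0,"dz":0,"rx":0,"ry":0,"rz":0,"hand":0.02},{"dx":0,"dy":0,"dz":0,"rx":0,"ry":0,"rz":0,"hand":0.02},{"dx":0,"dy":0,"dz":0,"rx":0,"ry":0,"rz":0,"hand":0.02},{"dx":0,"dy":0,"dz":0,"rx":0,"ry":0,"rz":0,"hand":0.02}]' 2>&1
python3 - <<'E'
from rig import manip
import cv2
d=manip.get_image("wrist");a=cv2.resize(d["frame"],None,fx=.62,fy=.62)
d=manip.get_image("top");b=d["frame"][80:330,110:550]
cv2.imwrite("pics/m3.png",cv2.hconcat([a,cv2.resize(b,(400,a.shape[0]))])[:,:,::-1])
E
```

```text
clock: 17.05
position: [0.4493, -0.2143, 0.1051]
ee_rot: [0.001, 1.0, 0.001, 0.001]
contact_force: [1.2, -0.1, -1.8]
width: 0.0312
gripper_force: 39.6
clock: 18.05
position: [0.6071, 0.2164, 0.1032]
ee_rot: [0.0, 1.0, -0.001, -0.0]
contact_force: [0.9, -0.5, -0.6]
width: 0.0317
gripper_force: 39.7
clock: 18.38
position: [0.6064, 0.2134, 0.103]
ee_rot: [0.0, 1.0, -0.001, -0.001]
contact_force: [0.9, -0.3, -0.9]
width: 0.0316
gripper_force: 39.8
```

View pics/m3.png

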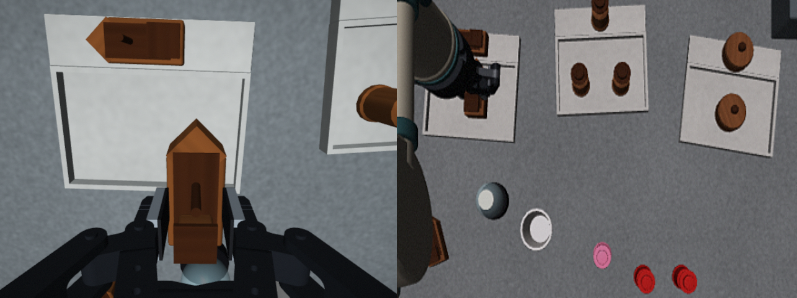

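Both dolls and the pot stand in their trays, and the boat is held level over the right part of its tray.

```bash
python3 -m pendant '[{"dx":0,"dy":0,"dz":0.03,"rx":0,"ry":0,"rz":0,"hand":0.02},{"dx":0,"dy":0,"dz":0.03,"rx":0,"ry":0,"rz":0,"hand":0.02},{"dx":0,"dy":0,"dz":0.025,"rx":0,"ry":0,"rz":0,"hand":0.02},{"dx":0,"dy":0,"dz":0.009,"rx":0,"ry":0,"rz":0,"hand":0.02},{"dx":0,"dy":0,"dz":0,"rx":0,"ry":0,"rz":0,"hand":0.02},{"dx":0,"dy":0,"dz":0,"rx":0,"ry":0,"rz":0,"hand":0.02},{"dx":0,"dy":0,"dz":0,"rx":0,"ry":0,"rz":0,"hand":0.02},{"dx":0,"dy":0,"dz":0,"rx":0,"ry":0,"rz":0,"hand":0.02}]' 2>&1
```

```text
clock: 19.15
position: [0.6085, 0.2146, 0.0112]
ee_rot: [-0.0, 1.0, -0.0, 0.002]
contact_force: [-0.0, 0.5, -0.6]
width: 0.0316
gripper_force: 39.8
```

```bash
python3 -m pendant '[{"dx":0,"dy":0,"dz":0.003,"rx":0,"ry":0,"rz":0,"hand":0.02},{"dx":0,"dy":0,"dz":0.0025,"rx":0,"ry":0,"rz":0,"hand":0.02},{"dx":0,"dy":0,"dz":0,"rx":0,"ry":0,"rz":0,"hand":0.02},{"dx":0,"dy":0,"dz":0,"rx":0,"ry":0,"rz":0,"hand":0.02}]' 2>&1
python3 -m pendant '[{"dx":0,"dy":0,"dz":0,"rx":0,"ry":0,"rz":0,"hand":0.038},{"dx":0,"dy":0,"dz":0,"rx":0,"ry":0,"rz":0,"hand":0.052},{"dx":0,"dy":0,"dz":0,"rx":0,"ry":0,"rz":0,"hand":0.052},{"dx":0,"dy":0,"dz":-0.03,"rx":0,"ry":0,"rz":0,"hand":0.052},{"dx":0,"dy":0,"dz":-0.03,"rx":0,"ry":0,"rz":0,"hand":0.052},{"dx":0,"dy":0,"dz":-0.035,"rx":0,"ry":0,"rz":0,"hand":0.052},{"dx":0,"dy":0,"dz":-0.035,"rx":0,"ry":0,"rz":0,"hand":0.052}]' 2>&1
python3 -m pendant '[{"dx":-0.0348,"dy":-0.0169,"dz":0,"rx":0,"ry":0,"rz":0,"hand":0.066},{"dx":-0.0348,"dy":-0.0169,"dz":0,"rx":0,"ry":0,"rz":0,"hand":0.066},{"dx":-0.0348,"dy":-0.0169,"dz":0,"rx":0,"ry":0,"rz":0,"hand":0.066},{"dx":-0.0348,"dy":-0.0169,"dz":0,"rx":0,"ry":0,"rz":0,"hand":0.066},{"dx":-0.0348,"dy":-0.0169,"dz":0,"rx":0,"ry":0,"rz":0,"hand":0.066},{"dx":-0.0348,"dy":-0.0169,"dz":0,"rx":0,"ry":0,"rz":0,"hand":0.066},{"dx":0,"dy":0,"dz":0,"rx":0,"ry":0,"rz":-5.8,"hand":0.066},{"dx":0,"dy":0,"dz":0,"rx":0,"ry":0,"rz":-5.8,"hand":0.066},{"dx":0,"dy":0,"dz":0,"rx":0,"ry":0,"rz":-5.8,"hand":0.066},{"dx":0,"dy":0,"dz":0,"rx":0,"ry":0,"rz":0,"hand":0.066},{"dx":0,"dy":0,"dz":0,"rx":0,"ry":0,"rz":0,"hand":0.066},{"dx":0,"dy":0,"dz":0,"rx":0,"ry":0,"rz":0,"hand":0.066}]' 2>&1
python3 - <<'E'
from rig import manip
import cv2,pickle
s=manip.get_state();d=manip.get_image("wrist");pickle.dump((s,d),open("w7.pkl","wb"))
cv2.imwrite("pics/w7.png",d["frame"][:,:,::-1])
E
```

```text
clock: 19.48
position: [0.608, 0.2147, 0.0052]
ee_rot: [-0.0, 1.0, 0.0, 0.001]
contact_force: [0.0, 0.6, 4.9]
width: 0.0314
gripper_force: 41.0
clock: 20.07
position: [0.6064, 0.2143, 0.1343]
ee_rot: [0.0, 1.0, 0.0, -0.001]
contact_force: [0.3, -0.2, -0.8]
width: 0.052
gripper_force: 0.0
clock: 21.07
position: [0.3984, 0.3158, 0.1336]
ee_rot: [0.0, 0.989, 0.15, -0.0]
contact_force: [0.1, 0.4, -0.4]
width: 0.0662
gripper_force: 0.0
```

View pics/w7.png

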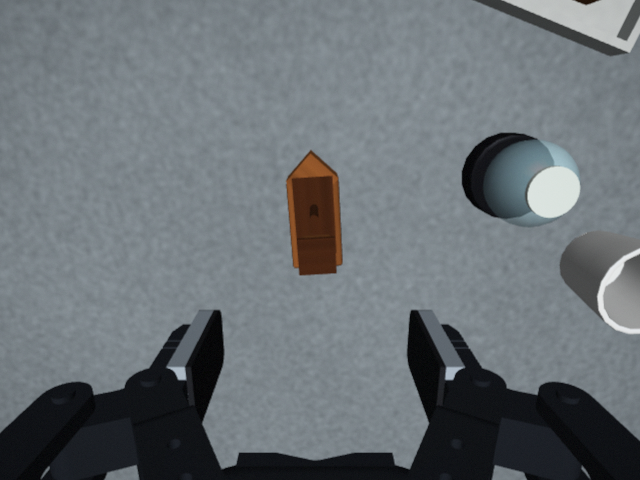

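Boat L is centred, bow at (311,152) and stern at (318,270), so about 3° of yaw remains to correct. The globe at (520,180) is well to the side.

```bash
python3 -m pendant '[{"dx":0.0015,"dy":0,"dz":0.036,"rx":0,"ry":0,"rz":0,"hand":0.066},{"dx":0,"dy":0,"dz":0.036,"rx":0,"ry":0,"rz":-2.6,"hand":0.066},{"dx":0,"dy":0,"dz":0.036,"rx":0,"ry":0,"rz":0,"hand":0.066},{"dx":0,"dy":0,"dz":0.02,"rx":0,"ry":0,"rz":0,"hand":0.066},{"dx":0,"dy":0,"dz":0.007,"rx":0,"ry":0,"rz":0,"hand":0.066},{"dx":0,"dy":0,"dz":0,"rx":0,"ry":0,"rz":0,"hand":0.066},{"dx":0,"dy":0,"dz":0,"rx":0,"ry":0,"rz":0,"hand":0.066},{"dx":0,"dy":0,"dz":0,"rx":0,"ry":0,"rz":0,"hand":0.02},{"dx":0,"dy":0,"dz":0,"rx":0,"ry":0,"rz":0,"hand":0.02},{"dx":0,"dy":0,"dz":0,"rx":0,"ry":0,"rz":0,"hand":0.02},{"dx":0,"dy":0,"dz":0,"rx":0,"ry":0,"rz":0,"hand":0.02},{"dx":0,"dy":0,"dz":0,"rx":0,"ry":0,"rz":0,"hand":0.02}]' 40 2>&1
```

```text
clock: 22.12
position: [0.401, 0.317, 0.0006]
ee_rot: [-0.001, 0.985, 0.174, 0.002]
contact_force: [-0.4, -1.3, 5.8]
width: 0.031
gripper_force: 39.1
```

```bash
python3 -m pendant '[{"dx":0,"dy":0,"dz":-0.035,"rx":0,"ry":0,"rz":0,"hand":0.02},{"dx":0,"dy":0,"dz":-0.035,"rx":0,"ry":0,"rz":0,"hand":0.02},{"dx":0,"dy":0,"dz":-0.035,"rx":0,"ry":0,"rz":0,"hand":0.02},{"dx":0,"dy":0,"dz":0,"rx":0,"ry":0,"rz":6.67,"hand":0.02},{"dx":0,"dy":0,"dz":0,"rx":0,"ry":0,"rz":6.67,"hand":0.02},{"dx":0,"dy":0,"dz":0,"rx":0,"ry":0,"rz":6.67,"hand":0.02},{"dx":0.0345,"dy":0.0045,"dz":0,"rx":0,"ry":0,"rz":0,"hand":0.02},{"dx":0.0345,"dy":0.0045,"dz":0,"rx":0,"ry":0,"rz":0,"hand":0.02},{"dx":0.0345,"dy":0.0045,"dz":0,"rx":0,"ry":0,"rz":0,"hand":0.02},{"dx":0.0345,"dy":0.0045,"dz":0,"rx":0,"ry":0,"rz":0,"hand":0.02},{"dx":0.0345,"dy":0.0045,"dz":0,"rx":0,"ry":0,"rz":0,"hand":0.02},{"dx":0.0345,"dy":0.0045,"dz":0,"rx":0,"ry":0,"rz":0,"hand":0.02}]' 2>&1
python3 -m pendant '[{"dx":0,"dy":0,"dz":0,"rx":0,"ry":0,"rz":0,"hand":0.02},{"dx":0,"dy":0,"dz":0,"rx":0,"ry":0,"rz":0,"hand":0.02},{"dx":0,"dy":0,"dz":0,"rx":0,"ry":0,"rz":0,"hand":0.02},{"dx":0,"dy":0,"dz":0,"rx":0,"ry":0,"rz":0,"hand":0.02}]' 2>&1
```

```text
clock: 23.12
position: [0.6083, 0.289, 0.1047]
ee_rot: [-0.0, 1.0, -0.0, 0.001]
contact_force: [0.1, 0.8, -1.5]
width: 0.031
gripper_force: 39.6
clock: 23.45
position: [0.6053, 0.2895, 0.104]
ee_rot: [0.0, 1.0, 0.0, -0.0]
contact_force: [0.6, -1.0, -0.9]
width: 0.031
gripper_force: 39.7
```

```bash
python3 -m pendant '[{"dx":0,"dy":0,"dz":0.03,"rx":0,"ry":0,"rz":0,"hand":0.02},{"dx":0,"dy":0,"dz":0.03,"rx":0,"ry":0,"rz":0,"hand":0.02},{"dx":0,"dy":0,"dz":0.025,"rx":0,"ry":0,"rz":0,"hand":0.02},{"dx":0,"dy":0,"dz":0.01,"rx":0,"ry":0,"rz":0,"hand":0.02},{"dx":0,"dy":0,"dz":0,"rx":0,"ry":0,"rz":0,"hand":0.02},{"dx":0,"dy":0,"dz":0,"rx":0,"ry":0,"rz":0,"hand":0.02},{"dx":0,"dy":0,"dz":0,"rx":0,"ry":0,"rz":0,"hand":0.02},{"dx":0,"dy":0,"dz":0,"rx":0,"ry":0,"rz":0,"hand":0.02}]' 2>&1
```

```text
clock: 24.12
position: [0.6076, 0.2899, 0.0104]
ee_rot: [-0.001, 1.0, 0.0, 0.001]
contact_force: [0.4, 0.4, -0.7]
width: 0.0311
gripper_force: 49.6
```

```bash
python3 -m pendant '[{"dx":0,"dy":0,"dz":0.0025,"rx":0,"ry":0,"rz":0,"hand":0.02},{"dx":0,"dy":0,"dz":0.002,"rx":0,"ry":0,"rz":0,"hand":0.02},{"dx":0,"dy":0,"dz":0,"rx":0,"ry":0,"rz":0,"hand":0.02},{"dx":0,"dy":0,"dz":0,"rx":0,"ry":0,"rz":0,"hand":0.02}]' 2>&1
python3 -m pendant '[{"dx":0,"dy":0,"dz":0,"rx":0,"ry":0,"rz":0,"hand":0.038},{"dx":0,"dy":0,"dz":0,"rx":0,"ry":0,"rz":0,"hand":0.048},{"dx":0,"dy":0,"dz":0,"rx":0,"ry":0,"rz":0,"hand":0.048},{"dx":0,"dy":0,"dz":-0.03,"rx":0,"ry":0,"rz":0,"hand":0.048},{"dx":0,"dy":0,"dz":-0.03,"rx":0,"ry":0,"rz":0,"hand":0.048},{"dx":0,"dy":0,"dz":-0.035,"rx":0,"ry":0,"rz":0,"hand":0.048},{"dx":0,"dy":0,"dz":-0.035,"rx":0,"ry":0,"rz":0,"hand":0.048},{"dx":-0.04,"dy":0,"dz":0,"rx":0,"ry":0,"rz":0,"hand":0.048},{"dx":-0.04,"dy":0,"dz":0,"rx":0,"ry":0,"rz":0,"hand":0.048},{"dx":-0.04,"dy":0,"dz":0,"rx":0,"ry":0,"rz":0,"hand":0.048},{"dx":-0.04,"dy":0,"dz":0,"rx":0,"ry":0,"rz":0,"hand":0.048},{"dx":0,"dy":0,"dz":0,"rx":0,"ry":0,"rz":0,"hand":0.048}]' 2>&1
python3 - <<'E'
from rig import manip
import cv2
d=manip.get_image("top");a=d["frame"][80:330,110:550]
d=manip.get_image("side");b=d["frame"][130:380,140:440]
cv2.imwrite("pics/m4.png",cv2.hconcat([cv2.resize(a,(440,333)),cv2.resize(b,(360,333))])[:,:,::-1])
E
```

```text
clock: 24.45
position: [0.6075, 0.2897, 0.0056]
ee_rot: [-0.0, 1.0, -0.0, 0.001]
contact_force: [-0.7, -0.4, 4.5]
width: 0.0311
gripper_force: 51.6
clock: 25.45
position: [0.4365, 0.2875, 0.1331]
ee_rot: [0.002, 1.0, 0.001, -0.005]
contact_force: [-1.4, -0.9, -0.3]
width: 0.0482
gripper_force: 0.0
```

View pics/m4.png

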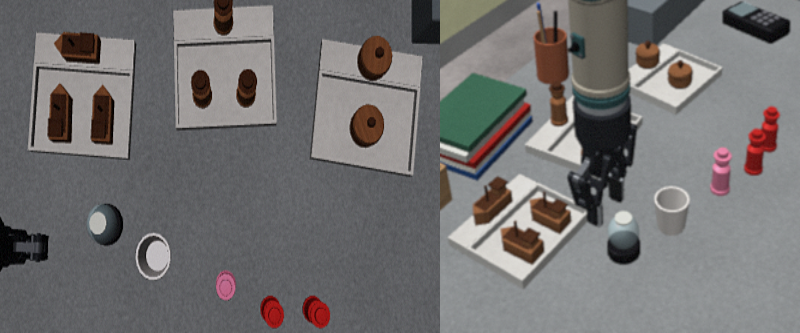

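All five souvenirs stand flat in their trays, the globe, cup and look-alikes haven't moved, and the gripper touches nothing. I'll let it settle and hand in.

```bash
python3 -m pendant '[{"dx":0,"dy":0,"dz":0,"rx":0,"ry":0,"rz":0,"hand":0.048},{"dx":0,"dy":0,"dz":0,"rx":0,"ry":0,"rz":0,"hand":0.048},{"dx":0,"dy":0,"dz":0,"rx":0,"ry":0,"rz":0,"hand":0.048}]' 2>&1; python3 -c "
from rig import manip
print(manip.sign_off())"
```

```text
clock: 25.8
position: [0.4484, 0.2895, 0.1342]
ee_rot: [-0.0, 1.0, -0.0, 0.0]
contact_force: [0.3, -0.7, 0.1]
width: 0.0481
gripper_force: 0.0
the job is handed in; nothing more can be done
None
```

I put both boats, both figures and the pot upright in their matching trays, left the globe, cup and look-alikes where they were, and handed the job in at about 26 s; the last pictures showed everything in place, but the hand-in returned no verdict.

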